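# Lock the pressure cooker lid

### The job

The pressure cooker on the plywood table is filled and its lid has only been set in place, with the bar handle crosswise. Press the lid down against its springy rubber seal, turn it clockwise (seen from above) about a quarter turn until the bar lines up with the pot's two side handles, then let go so that it clicks up into its lock. Leave the cooker standing about where it is, and do not disturb the colander, the mug or the spoons.

Things in the scene. Friction and masses are not known exactly. Their poses are not given: they have to be found in the camera images.
- cooker: Aluminium pressure cooker pot, 210 mm diameter, rim 150 mm high, filled, about 4.7 kg, loose but heavy enough to stay put. Origin: centre of its underside; z up. Two black loop handles along its +x and -x at 112 mm height, reaching 170 mm from the axis, 92 mm wide. Three flange teeth with gaps round the rim.
- lid: Round aluminium bayonet lid, 243 mm diameter, 0.5 kg. Origin: on its axis at the underside of its plate, 156.5 mm above the table at the start; z up, x along the bar handle. At the start its three lugs hang in the gaps of the pot's teeth, with 3 deg of play, and its x axis is turned about 84 deg counter-clockwise (seen from above) from the pot's x axis.
- seal (a joint): How far (m) the sprung rubber seal under the lid is pressed: 0 at rest, hard stop at 0.0065. The lid turns only while pressed 0.004 or more (about 6 N; 9 N at the stop), with up to 1 N m, about 84 deg clockwise to an end stop 2 deg past the line of the pot's handles. Let go there it springs up to 0.002: locked, within 2 deg of the line. Turned short, it stays at 0.004, not locked.
- bar_top (a point): Middle of the top face of the black bar handle that bridges the lid, on the lid's axis, 52 mm above the lid's origin; x along the bar, z up. Bar 124 mm long, 22 mm wide, 18 mm thick, 22 mm clear above the lid's flat top, on two feet, each 20 mm along the bar and 22 mm wide, centred 52 mm to either side of the axis.
- flat_top (a point): Lid's axis at the level of its flat top, 12 mm above the lid's origin. The flat is 190 mm across, bare aluminium, free for fingertips to press on beside the bar; the lid's outer edge lies 7 mm lower.
- steam_weight (a point): Top of the black steam weight, a post of 22 mm diameter standing 28 mm high on the flat top, 72 mm from the lid's axis towards its +y. Across from it, 72 mm towards -y, a red safety plug of 14 mm diameter, 6 mm high. Both are fixed to the lid.
- colander: Purple plastic colander, 248 mm diameter, 104 mm high, two small loop handles reaching 152 mm from its axis; bystander to the left. Origin: centre of its underside.
- mug: Blue ceramic mug, 82 mm diameter, 95 mm high, handle at its +y; bystander to the right. Origin: centre of its underside.
- long_spoon: Wooden spoon, 320 mm long, lying along its x axis, up to 12 mm high; bystander. Origin: middle of its length, on the underside.
- short_spoon: Wooden spoon, 230 mm long, lying along its x axis, up to 12 mm high; bystander. Origin: middle of its length, on the underside.
Mind the look-alikes: they are no part of the job. Several things have the shape of the lid; the one meant has the colours described above.

How it is judged (in metres and radians):
At the end, for the whole second after the job is handed in: The lid is sprung up into its lock: bar within 4.5 deg of the line of the pot's side handles, lid level, its origin 153.5 to 156 mm above the pot's underside. Lid and cooker are at rest, the cooker upright and within 50 mm of where it was (angle between the x axis of lid and the x axis of cooker, either way round below 0.08 rad and z of lid in the frame of cooker between 0.1535 and 0.156 m and angle between the z axis of lid and the z axis of cooker, either way round below 0.025 rad and distance of cooker from where it was at the start of the episode below 0.05 m and angle between cooker's own z axis and vertical below 0.03 rad and linear speed of each of lid, cooker below 0.01 m/s); the robot touches nothing.
It fails at once if the colander is moved more than 30 mm (distance of colander from where it was at the start of the episode above 0.03 m).
It fails at once if the mug is moved more than 30 mm (distance of mug from where it was at the start of the episode above 0.03 m).
It fails at once if the long spoon is moved more than 30 mm (distance of long_spoon from where it was at the start of the episode above 0.03 m).
It fails at once if the short spoon is moved more than 30 mm (distance of short_spoon from where it was at the start of the episode above 0.03 m).
It also fails if it takes over 35 s, if anything falls off the work surface, if the arm or the gripper's body presses on something with over 40 N, if the wrist force passes 120 N, or if a joint passes its speed limit or range.

### The arm

A 6-joint arm with a two-finger parallel gripper is mounted at the origin on the work surface. World frame = base frame: x ahead of the robot, y to its left, z up, the work surface at z = 0. Lengths are in mm, angles in rad, forces in N, time in s.
With the tool pointing down it reaches from about 350 to 875 mm from the base axis. Payload 4.2 kg.
Tool frame: the origin (TCP) lies at the very end of the fingers, on their centre line; the grasp point (between the pads) lies 19 mm behind it; z points along the fingers, y is the line along which they close (so a half turn about z gives the same grasp; the last joint's range is limited). The gripper opens to 85 mm and grips with 20 to 120 N. Pads are 22 mm wide; open, the fingers measure 114 mm over their backs; the gripper's body (76 mm by 85 mm) begins 54 mm behind the grasp point. The pads swing forward as they close: fully open they stand 13 mm farther back than shut.
Start: joints at [1.402, 0.385, 0.008, 0, -1.194, -0.259], TCP at [259.26, 568.668, 231.312] pointing down, gripper open.
Joint ranges: [-3.14, 3.14], [-1.21, 2.06], [-1.07, 1.41], [-3.16, 2.05], [-2.99, -0.16], [-3.1, 3.1]. Speed limits (rad/s): [2.79, 2.79, 3.14, 3.14, 3.14, 3.14].

### API

Orientations are given as a unit quaternion [x, y, z, w].
In Python, from bench import arm, viewer gives the robot as it stands. The module is installed in compiled form; this text tells all that it offers.
- The arm moves only by the tool jog_arm, called after "Request:" as name([rows], argument=value, ...), one row to a line, values as JSON. Schema: {"type":"object","properties":{"ticks":{"type":"array","items":{"type":"array","items":{"type":"array","items":{"type":"number"},"minItems":6,"maxItems":6},"minItems":1,"maxItems":10},"minItems":1,"maxItems":1},"aperture":{"type":"number"},"only":{"type":"string"},"quiet":{"type":"boolean"},"lines":{"type":"string"}},"required":["ticks"],"additionalProperties":false}. ticks is a list that holds a single list of rows (three levels of brackets), with 1 to 10 rows, each of 6 numbers: dx, dy, dz in normalised numbers (1 is 60 cm), then a rotation vector rx, ry, rz in fractions of the full range, 1 being 4 rad; each row is the pose to reach, as a shift and turn from the pose commanded when the call began, along the tool's axes at that moment; what a row does not reach only later rows make up. A row lasts 1/10 s, in which the tool goes at most 50 mm and 0.15 rad, less where a joint would pass 70% of its speed; a pose out of reach is approached as far as the arm can. aperture is the finger opening in mm, set as the call begins (left out keeps the last). The fingers move at their own pace and stop on an object; the grip force is fixed at half the most. Time passes only in rows, so rows that do not move let the fingers close. The tool returns the time, the measured TCP pose, the force, the opening and the grip force at its end. only (a regular expression) keeps the lines of the reply that match it, lines (a string "A,B") keeps lines A to B, and quiet returns only ok. A shift or turn number past 1, either way, is cut back to 1. Input that does not fit is refused with a message, and nothing moves.
- arm.read_state(): the state, without advancing time (a new reading comes with each control period).
- viewer.get_image(name): name is "scene" or "top" or "wrist"; returns (picture, depth): 384x512x3 uint8, blue, green, red; 384x512 float32, mm along the optical axis (not along the pixel's ray), 0 where there is no reading.
- viewer.get_calibration(name): a dict with "K" (3x3 intrinsics, pixels), "D" ([k1, k2, p1, p2, k3] as OpenCV has them; the pictures are not rectified), "rvec" (rotation vector, rad) and "tvec" (3), from world to camera coordinates, as OpenCV has them. Camera axes: x right, y down, z forward; pixel columns grow to the right and rows downward; lengths in mm; the calibration is good to about 2 mm. A picture is of the moment at which its call begins: read the wrist's pose just before it. get_calibration takes no time and is no camera call; for the wrist camera it gives the pose at the moment of the call.
- arm.job_done(): hands the job in; it is judged then, once.
The state is a dict: "clock": time; "joints": joint angles; "joint_vel": joint speeds; "joint_efforts": joint torques, N m; "position": TCP position; "ee_rot": TCP orientation; "contact_force": force on the tool from outside, world axes, zero at the start; "wrist_torque": the same for the moment, N m; "gripper_width": finger opening in mm; "grasp_force": force on a finger pad.
Only numpy, scipy, OpenCV 4.12 (cv2) and the standard library are available. Lean on these libraries where they do the work, as an engineer would, in place of code of your own. Each camera call takes 0.05 s, during which the arm holds its last target. There are 200 camera calls.

## Working session

There is one attempt and no reset: what is moved stays moved. The work goes in short steps, Python scripts to look and compute and a tool call to move; the robot and the scene stay as the last step left them, time stands still between calls to the robot, and variables do not carry over. Pictures are saved under pics/ and viewed, at most 10 in all, crops included, and the job is handed in when it is done.

```bash
mkdir -p pics
```

Run:
```python
from bench import arm, viewer
import cv2,numpy as np
for n in("scene","top"):
    im,d=viewer.get_image(n); cv2.imwrite(f"pics/{n}.png",im); np.save(f"{n}.npy",d)
    c=viewer.get_calibration(n); print(n,c)
print(arm.read_state())
```

```text
scene {'K': array([[386.25506206,   0.        , 257.25487287],
       [  0.        , 386.25506206, 192.2064993 ],
       [  0.        ,   0.        ,   1.        ]]), 'D': array([-0.07645321,  0.        ,  0.        ,  0.        ,  0.        ]), 'rvec': array([ 2.24941092,  0.98970428, -0.37347956]), 'tvec': array([-323.10962136, -151.41058884, 1784.95705216])}
top {'K': array([[368.82227495,   0.        , 252.94962246],
       [  0.        , 368.82227495, 188.35573959],
       [  0.        ,   0.        ,   1.        ]]), 'D': array([0.02889883, 0.        , 0.        , 0.        , 0.        ]), 'rvec': array([ 2.14685873, -2.14911258,  0.17213841]), 'tvec': array([  21.41878564,  471.99016076, 1435.72965269])}
{'clock': 0.1, 'joints': array([ 1.40159302e+00,  3.85463029e-01,  6.75556607e-03, -4.34098542e-04,
       -1.19398963e+00, -2.58621365e-01]), 'joint_vel': array([ 0.000249  , -0.00098876,  0.00377337, -0.00022723,  0.00058557,
       -0.00098259]), 'joint_efforts': array([-9.43366067e-04, -3.93318558e+01,  1.88930315e+01,  4.19801116e+00,
       -2.55954052e-03,  9.99783680e-06]), 'position': array([259.06363694, 568.20574359, 230.33843099]), 'ee_rot': array([ 9.77190408e-01, -2.12362810e-01, -1.59067920e-04,  9.58449672e-04]), 'contact_force': array([-0.2129654 ,  0.61080789, -0.84030189]), 'wrist_torque': array([-0.02489866,  0.00159303,  0.01409486]), 'grasp_force': 0.0, 'gripper_width': 85.74835170189927}
```

View pics/top.png

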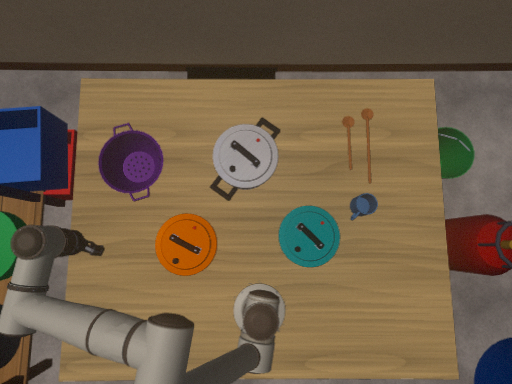

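View pics/scene.png

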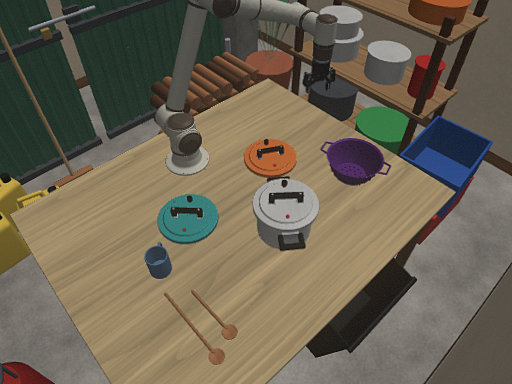

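The top view shows the aluminium cooker at about (245,156). Its bar runs (233,142)–(258,166), its loop handles sit at (268,128) and (224,188), the steam weight is at (232,169) and the red plug at (264,140). The orange and teal lids are decoys.

Create h.py:
```python
from bench import arm, viewer
import cv2,numpy as np
def cloud(n,d,c):
    v,u=np.nonzero(d>0); p=np.stack([u,v],1).astype(float)
    xy=cv2.undistortPoints(p[:,None],c["K"],c["D"])[:,0]
    z=d[v,u]; P=np.c_[xy*z[:,None],z]
    R=cv2.Rodrigues(c["rvec"])[0]
    W=np.full(d.shape+(3,),np.nan); W[v,u]=(P-c["tvec"])@R; return W
def cooker(n,im,d,box):
    W=cloud(n,d,viewer.get_calibration(n)); u0,v0,u1,v1=box
    w=W[v0:v1,u0:u1].reshape(-1,3); g=im[v0:v1,u0:u1].reshape(-1,3).max(1)
    z=w[:,2]
    t=(abs(z-np.median(z[(z>150)&(z<180)]))<8)&(g>90)
    c,r=cv2.minEnclosingCircle(w[t][:,:2].astype(np.float32)); print(n,"lid",c,r,np.median(z[t]),t.sum())
    rr=np.hypot(*(w[:,:2]-c).T)
    for nm,m in(("bar",(z>195)&(z<225)&(rr<85)&(g<80)),("hnd",(z>85)&(z<140)&(rr>125)&(rr<185)&(g<110))):
        q=w[m]; a=q.mean(0); s,V=np.linalg.eigh(np.cov(q[:,:2].T)); e=V[:,1]
        pr=(q[:,:2]-a[:2])@e
        print(nm,m.sum(),a.round(1),"ang",np.degrees(np.arctan2(e[1],e[0])).round(1),"ext",pr.min().round(),pr.max().round(),"zmed",np.median(q[:,2]).round(1))
```

Run:
```python
from h import *
cooker("top",cv2.imread("pics/top.png"),np.load("top.npy"),(205,110,290,205))
cooker("scene",cv2.imread("pics/scene.png"),np.load("scene.npy"),(245,172,325,255))
```

```text
top lid (576.3915405273438, 52.68134307861328) 121.23808288574219 166.84136990438054 2877
bar 206 [570.6  54.4 207.2] ang 50.1 ext -60.0 61.0 zmed 207.7
hnd 374 [565.5  58.1 120.5] ang 144.1 ext -181.0 157.0 zmed 120.8
scene lid (578.5360717773438, 49.98231506347656) 122.42733764648438 165.29203084195268 2280
bar 211 [576.4  48.7 204.8] ang 50.9 ext -61.0 60.0 zmed 205.6
hnd 285 [654.7  -9.2 118.8] ang 144.8 ext -74.0 269.0 zmed 119.2
```

The manual's scale: shifts go in shares of 60 cm and turns go in shares of 4 rad. Converting my numbers, 370 mm / 600 = 0.6167, 330 mm / 600 = 0.55, -1.3 rad / 4 = -0.325.

Request:
jog_arm([
  [[0, 0, -0.0833, 0, 0, 0], [0.0833, 0.0583, -0.1167, 0, 0, -0.025], [0.15, 0.1, -0.1167, 0, 0, -0.0625], [0.2167, 0.1467, -0.1167, 0, 0, -0.1], [0.2833, 0.1917, -0.1167, 0, 0, -0.1375], [0.35, 0.2367, -0.1167, 0, 0, -0.175], [0.4167, 0.2817, -0.1167, 0, 0, -0.2125], [0.4833, 0.3267, -0.1167, 0, 0, -0.25], [0.55, 0.3717, -0.1167, 0, 0, -0.2875], [0.6167, 0.4167, -0.1167, 0, 0, -0.325]],
], aperture=55)

```text
clock: 1.1
position: [480.4, 206.4, 301.1]
ee_rot: [0.92, 0.391, -0.0, -0.0]
contact_force: [1.0, 0.5, -0.1]
gripper_width: 55.0
grasp_force: 0.0
```

Add to h.py:
```python
from scipy.spatial.transform import Rotation as Ro
def togo(x,y,z,ang):
    s=arm.read_state(); R=Ro.from_quat(s["ee_rot"])
    g=Ro.from_euler("z",ang,degrees=True)*Ro.from_euler("x",180,degrees=True)
    print("clock",s["clock"],"pos",s["position"].round(1),"F",s["contact_force"].round(1),"T",s["wrist_torque"].round(2),"w",round(s["gripper_width"],1),"j",s["joints"].round(2))
    print("go",R.inv().apply(np.array([x,y,z])-s["position"]).round(1),(R.inv()*g).as_rotvec().round(3))
```

```bash
python3 -c "
from h import *
togo(576,51,300,50)"
```

```text
clock 1.1 pos [480.4 206.4 301.1] F [ 1.   0.5 -0.1] T [ 0.06 -0.04  0.01] w 55.0 j [ 0.72  0.17 -0.12 -0.   -1.29  1.66]
go [-45.5 176.7   1. ] [-0.     0.    -0.069]
```

In the tool's units: 176.7 mm / 600 = 0.2945, 132 mm / 600 = 0.22, -0.069 rad / 4 = -0.0173.

Request:
jog_arm([
  [[-0.0183, 0.0733, 0, 0, 0, -0.0075], [-0.0383, 0.1467, 0, 0, 0, -0.0173], [-0.0567, 0.22, 0, 0, 0, -0.0173], [-0.0758, 0.2945, 0, 0, 0, -0.0173], [-0.0758, 0.2945, 0, 0, 0, -0.0173], [-0.0758, 0.2945, 0, 0, 0, -0.0173]],
])

```text
clock: 1.7
position: [574.8, 51.2, 300.3]
ee_rot: [0.908, 0.419, -0.001, -0.0]
contact_force: [-0.0, 0.7, 0.5]
gripper_width: 55.1
grasp_force: 0.0
```

Run:
```python
from h import *
togo(576,51,300,50)
c=viewer.get_calibration("wrist"); im,d=viewer.get_image("wrist"); cv2.imwrite("pics/w1.png",im)
W=cloud("wrist",d,c); np.save("W1.npy",W)
z=W[...,2]
m=(z>200)&(z<216)
print(m.sum()); q=W[m]; 
if len(q)>5: print(q.mean(0), np.unravel_index(np.argmax(m),m.shape))
```

```text
clock 1.7 pos [574.8  51.2 300.3] F [-0.   0.7  0.5] T [ 0.04  0.01 -0.03] w 55.1 j [ 0.37  0.26  0.01 -0.   -1.31  2.07]
go [0.6 1.1 0.3] [-0.001  0.001 -0.008]
3093
[580.05290718  56.59306303 206.77129027] (np.int64(119), np.int64(248))
```

View pics/w1.png

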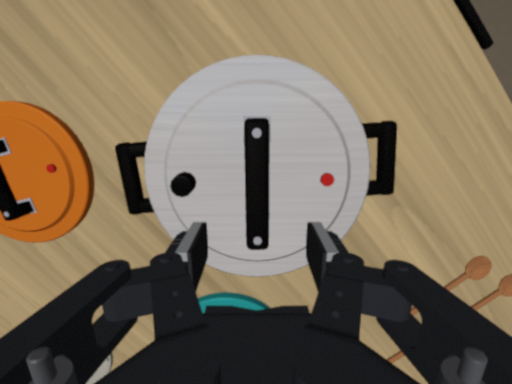

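The wrist view shows the bar nearly vertical in the image, x 246–269, y 119–248. The weight is at (183,184), the plug at (327,180), and the pot handles at (133,178) and (382,158). I'll measure the bar and handle line from this picture.

Run:
```python
from h import *
im=cv2.imread("pics/w1.png"); W=np.load("W1.npy"); g=im.max(2)
def reg(u0,v0,u1,v1,lo,hi,dark=True):
    w=W[v0:v1,u0:u1].reshape(-1,3); k=g[v0:v1,u0:u1].ravel(); return w[(w[:,2]>lo)&(w[:,2]<hi)&(k<80 if dark else k>90)]
b=reg(240,112,275,256,198,220); r=cv2.minAreaRect(b[:,:2].astype(np.float32)); e=np.linalg.eigh(np.cov(b[:,:2].T))[1][:,1]
print("bar",r,np.median(b[:,2]),np.degrees(np.arctan2(e[1],e[0])))
l=reg(115,135,150,220,95,150);h=reg(366,115,400,200,95,150)
cl=np.array(cv2.minAreaRect(l[:,:2].astype(np.float32))[0]);ch=np.array(cv2.minAreaRect(h[:,:2].astype(np.float32))[0])
print(cl,ch,(cl+ch)/2,np.degrees(np.arctan2(*(ch-cl)[::-1])),np.linalg.norm(ch-cl),np.median(l[:,2]),np.median(h[:,2]))
for n,bx in(("wt",(168,168,200,200)),):
    w=reg(*bx,185,210); print(n,np.median(w,0))
w=reg(316,170,338,190,160,185,False); print("plug",np.median(w,0))
t=reg(140,50,375,280,155,176,False); print("lid",cv2.minEnclosingCircle(t[:,:2].astype(np.float32)),np.median(t[:,2]))
```

```text
bar ((577.560546875, 53.512290954589844), (120.5096206665039, 20.760250091552734), 50.073638916015625) 207.0180801831601 49.930265560247335
[453.65362549 143.19058228] [698.67926025 -34.42985153] [576.16644287  54.38036537] -35.93856324703157 302.63274805978426 120.1043563983216 120.12626850107138
wt [524.56404499  99.32667445 195.15347914]
plug [631.7761052    6.19569928 167.90351786]
lid ((577.0221557617188, 52.74710464477539), 121.43721771240234) 166.85519874476958
```

In the tool's units: 126 mm / 600 = 0.21, 2.4 mm / 600 = 0.004, -0.008 rad / 4 = -0.002.

Request:
jog_arm([
  [[0.004, 0.0013, 0.05, 0, 0, -0.002], [0.004, 0.0013, 0.1083, 0, 0, -0.002], [0.004, 0.0013, 0.15, 0, 0, -0.002], [0.004, 0.0013, 0.18, 0, 0, -0.002], [0.004, 0.0013, 0.2, 0, 0, -0.002], [0.004, 0.0013, 0.21, 0, 0, -0.002], [0.004, 0.0013, 0.21, 0, 0, -0.002], [0.004, 0.0013, 0.21, 0, 0, -0.002]],
])

```text
clock: 2.55
position: [577.5, 54.0, 176.4]
ee_rot: [0.906, 0.424, 0.001, 0.0]
contact_force: [0.2, 0.6, 0.4]
gripper_width: 55.0
grasp_force: 0.0
```

Request:
jog_arm([
  [[0, 0, 0, 0, 0, 0], [0, 0, 0, 0, 0, 0], [0, 0, 0, 0, 0, 0], [0, 0, 0, 0, 0, 0], [0, 0, 0, 0, 0, 0], [0, 0, 0, 0, 0, 0], [0, 0, 0, 0, 0, 0], [0, 0, 0, 0, 0, 0]],
], aperture=10)

```text
clock: 3.35
position: [577.4, 53.5, 175.6]
ee_rot: [0.906, 0.424, 0.0, 0.0]
contact_force: [0.6, -1.1, 1.4]
gripper_width: 21.0
grasp_force: 59.7
```

```bash
python3 -c "
from h import *
togo(577,52.5,168,50)"
```

```text
clock 3.35 pos [577.4  53.5 175.6] F [ 0.6 -1.1  1.4] T [-0.3  -0.45  0.02] w 21.0 j [ 0.37  0.35 -0.19  0.   -1.03  2.07]
go [-1.1  0.3  7.6] [ 0.001 -0.001  0.002]
```

Gripped. Now I press down in small steps.

In the tool's units: 6 mm / 600 = 0.01, 5.5 mm / 600 = 0.0092.

Request:
jog_arm([
  [[0, 0, 0.0025, 0, 0, 0], [0, 0, 0.005, 0, 0, 0], [0, 0, 0.0075, 0, 0, 0], [0, 0, 0.0092, 0, 0, 0], [0, 0, 0.01, 0, 0, 0], [0, 0, 0.01, 0, 0, 0], [0, 0, 0.01, 0, 0, 0]],
])

```text
clock: 4.05
position: [577.5, 53.5, 170.6]
ee_rot: [0.906, 0.424, 0.001, 0.0]
contact_force: [-0.7, -0.9, 7.4]
gripper_width: 20.9
grasp_force: 60.5
```

```bash
python3 -c "
from h import *
togo(577,52.5,168,50)"
```

```text
clock 4.05 pos [577.5  53.5 170.6] F [-0.7 -0.9  7.4] T [-0.18  0.16  0.01] w 20.9 j [ 0.37  0.36 -0.19  0.   -1.02  2.07]
go [-1.1  0.3  2.6] [ 0.001 -0.001  0.003]
```

In the tool's units: 1 mm / 600 = 0.0017, 0.4 rad / 4 = 0.1.

Request:
jog_arm([
  [[0, 0, 0.0017, 0, 0, 0], [0, 0, 0.0017, 0, 0, 0.02], [0, 0, 0.0017, 0, 0, 0.04], [0, 0, 0.0017, 0, 0, 0.06], [0, 0, 0.0017, 0, 0, 0.08], [0, 0, 0.0017, 0, 0, 0.1], [0, 0, 0.0017, 0, 0, 0.1], [0, 0, 0.0017, 0, 0, 0.1]],
])

```text
clock: 4.85
position: [577.8, 53.9, 169.9]
ee_rot: [0.972, 0.235, 0.001, 0.0]
contact_force: [-0.1, 0.9, 7.9]
gripper_width: 21.2
grasp_force: 60.6
```

```bash
python3 -c "
from h import *
togo(577,52.5,169.5,-36.5)"
```

```text
clock 4.85 pos [577.8  53.9 169.9] F [-0.1  0.9  7.9] T [-0.07  0.03 -0.3 ] w 21.2 j [ 0.37  0.36 -0.2   0.   -1.01  1.67]
go [-1.4  0.8  0.4] [-1.000e-03 -3.000e-03  1.112e+00]
```

In the tool's units: 1.11 rad / 4 = 0.2775.

Request:
jog_arm([
  [[0, 0, 0, 0, 0, 0.03], [0, 0, 0, 0, 0, 0.06], [0, 0, 0, 0, 0, 0.09], [0, 0, 0, 0, 0, 0.12], [0, 0, 0, 0, 0, 0.15], [0, 0, 0, 0, 0, 0.18], [0, 0, 0, 0, 0, 0.21], [0, 0, 0, 0, 0, 0.24], [0, 0, 0, 0, 0, 0.265], [0, 0, 0, 0, 0, 0.2775]],
])

```text
clock: 5.85
position: [577.2, 52.9, 170.0]
ee_rot: [0.95, -0.311, 0.001, 0.001]
contact_force: [-2.0, -2.8, 8.3]
gripper_width: 21.2
grasp_force: 61.0
```

Request:
jog_arm([
  [[0, 0, 0, 0, 0, 0], [0, 0, 0, 0, 0, 0], [0, 0, 0, 0, 0, 0]],
])

```text
clock: 6.15
position: [577.3, 52.9, 170.0]
ee_rot: [0.95, -0.311, 0.001, 0.001]
contact_force: [-0.7, -3.3, 8.4]
gripper_width: 21.1
grasp_force: 60.7
```

```bash
python3 -c "
from h import *
togo(577,52.5,169.5,-36.5)"
```

```text
clock 6.15 pos [577.3  52.9 170. ] F [-0.7 -3.3  8.4] T [-0.85  0.23  0.35] w 21.1 j [ 0.37  0.36 -0.2   0.   -1.02  0.56]
go [-0.   0.5  0.5] [ 0.001 -0.002  0.004]
```

In the tool's units: -4 mm / 600 = -0.0067, -3 mm / 600 = -0.005.

Request:
jog_arm([
  [[0, 0, -0.0017, 0, 0, 0], [0, 0, -0.0033, 0, 0, 0], [0, 0, -0.005, 0, 0, 0], [0, 0, -0.0067, 0, 0, 0], [0, 0, -0.0067, 0, 0, 0], [0, 0, -0.0067, 0, 0, 0]],
])

```text
clock: 6.75
position: [577.2, 52.9, 172.4]
ee_rot: [0.95, -0.312, 0.0, 0.001]
contact_force: [1.7, -5.1, 2.3]
gripper_width: 21.3
grasp_force: 60.0
```

```bash
python3 -c "
from h import *
togo(577,52.5,169.5,-36.5)"
```

```text
clock 6.75 pos [577.2  52.9 172.4] F [ 1.7 -5.1  2.3] T [-1.29 -0.52  0.4 ] w 21.3 j [ 0.37  0.36 -0.19  0.   -1.02  0.56]
go [0.1 0.5 2.9] [ 0.001 -0.001  0.003]
```

Add to h.py:
```python
def wang(tag):
    c=viewer.get_calibration("wrist"); im,d=viewer.get_image("wrist"); cv2.imwrite(f"pics/{tag}.png",im)
    W=cloud("wrist",d,c); g=im.max(2); z=W[...,2]; rr=np.hypot(W[...,0]-577,W[...,1]-53)
    h=W[(z>100)&(z<135)&(rr>130)&(rr<175)&(g<80)][:,:2]
    for nm,m in(("wt",(z>185)&(z<202)&(rr>55)&(rr<90)&(g<80)),("bar",(z>202)&(z<214)&(rr<75)&(g<80))):
        q=W[m]; 
        if len(q)>20: e=np.linalg.eigh(np.cov(q[:,:2].T))[1][:,1]; print(nm,len(q),q.mean(0).round(1),"axis",np.degrees(np.arctan2(e[1],e[0])).round(1))
    a=h-[577,53]; s=a[:,0]>0
    if s.any() and (~s).any():
        v=(lambda p:np.array(cv2.minAreaRect(p.astype(np.float32))[0])); A,B=v(h[s]),v(h[~s]); print("hnd",A,B,np.degrees(np.arctan2(*(A-B)[::-1])))
    f=(z>155)&(z<180)&(rr<90)&(g>90); q=W[f]
    if len(q)>100:
        k=np.linalg.lstsq(np.c_[q[:,:2]-[577,53],np.ones(len(q))],q[:,2],rcond=None)[0]; print("flat z",k)
```

```bash
python3 -c "
from h import *
wang('w2')
im,d=viewer.get_image('top');cv2.imwrite('pics/t2.png',cv2.resize(im[100:220,190:310],None,fx=4,fy=4))"
```

```text
wt 1714 [620.7  92.4 192.2] axis 93.6
bar 7482 [592.6  43.5 203.9] axis 143.9
flat z [-2.90760121e-03 -1.30138489e-03  1.63702930e+02]
```

View pics/w2.png

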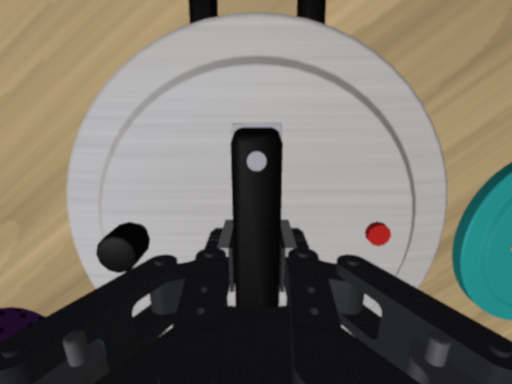

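The bar (x 232–281) lines up with the pot handle (x 190–325): −36.1° against −35.9°. I'll release it.

Request:
jog_arm([
  [[0, 0, 0, 0, 0, 0], [0, 0, 0, 0, 0, 0], [0, 0, 0, 0, 0, 0], [0, 0, 0, 0, 0, 0], [0, 0, 0, 0, 0, 0]],
], aperture=50)

```text
clock: 7.35
position: [576.8, 53.8, 172.0]
ee_rot: [0.95, -0.312, -0.0, 0.0]
contact_force: [0.7, 0.0, 0.1]
gripper_width: 50.0
grasp_force: 0.0
```

Request:
jog_arm([
  [[0, 0, -0.0083, 0, 0, 0], [0, 0, -0.0333, 0, 0, 0], [0, 0, -0.075, 0, 0, 0], [0, 0, -0.1333, 0, 0, 0], [0, 0, -0.1833, 0, 0, 0], [0, 0, -0.2167, 0, 0, 0], [0, 0, -0.2167, 0, 0, 0], [0, 0, -0.2167, 0, 0, 0], [0, 0, -0.2167, 0, 0, 0]],
])

```text
clock: 8.25
position: [576.3, 53.5, 300.9]
ee_rot: [0.95, -0.312, -0.001, 0.001]
contact_force: [0.1, 0.7, -0.6]
gripper_width: 50.1
grasp_force: 0.0
```

```bash
python3 -c "
from h import *
wang('w3')"
```

```text
wt 405 [619.8 105.3 193.1] axis 94.5
bar 2682 [580.3  52.2 205. ] axis 144.1
hnd [695.20269775 -32.33897018] [450.73406982 142.78318787] -35.61546256602714
flat z [-1.66933363e-04 -2.86576293e-03  1.65575057e+02]
```

View pics/w3.png

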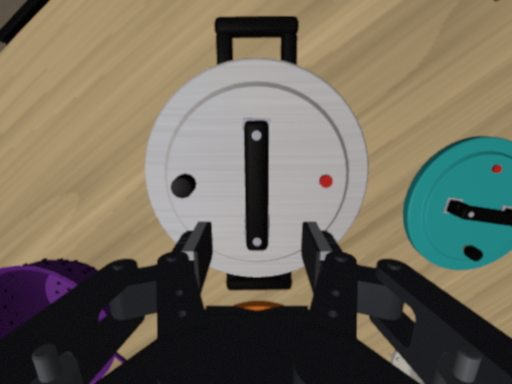

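The bar is aligned. Next I'll compare the lid height with the first picture, using the same statistic: a 2 mm drop means locked, 4 mm means not locked.

Run:
```python
from h import *
def st(W,im):
    z=W[...,2];g=im.max(2);rr=np.hypot(W[...,0]-577,W[...,1]-53)
    tab=(z<25)&(z>-25)&(rr>150)&(rr<300)
    return [np.median(z[m]).round(2) for m in((z>200)&(z<216)&(rr<60)&(g<80),(z>155)&(z<180)&(rr<85)&(rr>35)&(g>90),tab)]
print(st(np.load("W1.npy"),cv2.imread("pics/w1.png")))
for i in range(3):
    c=viewer.get_calibration("wrist");im,d=viewer.get_image("wrist");print(st(cloud("wrist",d,c),im))
im,d=viewer.get_image("top")
for n,i,D in(("0",cv2.imread("pics/top.png"),np.load("top.npy")),("1",im,d)): print(st(cloud("top",D,viewer.get_calibration("top")),i))
im,d=viewer.get_image("scene")
for i,D in((cv2.imread("pics/scene.png"),np.load("scene.npy")),(im,d)): print(st(cloud("scene",D,viewer.get_calibration("scene")),i))
```

```text
[np.float64(207.03), np.float64(167.46), np.float64(-0.9)]
[np.float64(205.09), np.float64(165.54), np.float64(-0.9)]
[np.float64(205.08), np.float64(165.54), np.float64(-0.9)]
[np.float64(205.12), np.float64(165.53), np.float64(-0.89)]
[np.float64(208.13), np.float64(168.9), np.float64(0.56)]
[np.float64(206.37), np.float64(167.25), np.float64(0.76)]
[np.float64(206.77), np.float64(167.56), np.float64(-0.08)]
[np.float64(205.27), np.float64(165.71), np.float64(-0.12)]
```

The lid dropped 1.9 mm, so it is at the 0.002 lock height. The bar is aligned and the gripper is clear.

```bash
python3 -c "
from bench import arm
print(arm.job_done())"
```

```text
the job is handed in; nothing more can be done
None
```

The lid is pressed, turned and locked: its bar is within about 0.5° of the pot's handle line, it sits about 2 mm lower than at the start (the lock height), the cooker is within a few mm of where it was, and the job was handed in with the gripper clear; no verdict came back.

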